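Tidy-up signal on the desk bells

TASK

Give the class its tidy-up signal on the four steel desk bells: with the fingertips, gently press the button of the largest bell down until it sounds and let it spring up again, then do the same with the smallest bell, and withdraw. Do not pick up or shift any bell, and leave the two middle-sized bells, the wooden sieve and the brass dish untouched.

Things in the scene. Friction and masses are not known exactly. Their poses are not given: they have to be found in the camera images.
- bell_largest: The largest of the four loose desk bells (to be rung): a shiny steel dome 92 mm in diameter on a thin black foot, dome top 58 mm above the table, with a round dark steel push button, 22 mm in diameter, on a thin stem above the dome's centre. Origin at the centre of its underside, on the table; z is up along the button's axis.
- bell_largest_button (a joint): Push button of that bell, in m: 0 = up, 0.010 = fully down. It moves straight down, sprung: about 0.4 N starts it, 2.8 N holds it at 6 mm, where the bell has sounded, and 4.4 N holds it fully down on a hard stop; it springs up when let go.
- bell_largest_top (a point): Centre of the top face of that bell's button, 77 mm above the table when the button is up; it moves with the button.
- bell_second: The second largest of the four loose desk bells (to be left alone): a shiny steel dome 76 mm in diameter on a thin black foot, dome top 50 mm above the table, with a round dark steel push button, 22 mm in diameter, on a thin stem above the dome's centre. Origin at the centre of its underside, on the table; z is up along the button's axis.
- bell_second_button (a joint): Push button of that bell, in m: 0 = up, 0.010 = fully down. It moves straight down, sprung: about 0.4 N starts it, 2.8 N holds it at 6 mm, where the bell has sounded, and 4.4 N holds it fully down on a hard stop; it springs up when let go.
- bell_second_top (a point): Centre of the top face of that bell's button, 69 mm above the table when the button is up; it moves with the button.
- bell_third: The third largest of the four loose desk bells (to be left alone): a shiny steel dome 62 mm in diameter on a thin black foot, dome top 43 mm above the table, with a round dark steel push button, 22 mm in diameter, on a thin stem above the dome's centre. Origin at the centre of its underside, on the table; z is up along the button's axis.
- bell_third_button (a joint): Push button of that bell, in m: 0 = up, 0.010 = fully down. It moves straight down, sprung: about 0.4 N starts it, 2.8 N holds it at 6 mm, where the bell has sounded, and 4.4 N holds it fully down on a hard stop; it springs up when let go.
- bell_third_top (a point): Centre of the top face of that bell's button, 62 mm above the table when the button is up; it moves with the button.
- bell_smallest: The smallest of the four loose desk bells (to be rung): a shiny steel dome 48 mm in diameter on a thin black foot, dome top 36 mm above the table, with a round dark steel push button, 22 mm in diameter, on a thin stem above the dome's centre. Origin at the centre of its underside, on the table; z is up along the button's axis.
- bell_smallest_button (a joint): Push button of that bell, in m: 0 = up, 0.010 = fully down. It moves straight down, sprung: about 0.4 N starts it, 2.8 N holds it at 6 mm, where the bell has sounded, and 4.4 N holds it fully down on a hard stop; it springs up when let go.
- bell_smallest_top (a point): Centre of the top face of that bell's button, 55 mm above the table when the button is up; it moves with the button.
- hoop_sieve: Loose round wooden hoop sieve, 92 mm in diameter, 30 mm tall, lying among the bells; a bystander. Origin at the centre of its underside.
- brass_dish: Loose shallow round brass dish, 60 mm wide, 13 mm tall, lying near the bells, on their right; a bystander. Origin at the centre of its underside.
Things that resemble listed ones, but are neither listed nor needed, are in the scene too. What is shaped like the bell_smallest but pink or purple is not meant.

How it is judged:
By the outcome, as a careful person would: the job done as asked, in the order asked, and still so for the second after the job is handed in, with the robot touching nothing.
It also fails if it takes over 38 s, if anything falls off the work surface, if the arm or the gripper's body presses on something with over 40 N, if the wrist force passes 120 N, or if a joint passes its speed limit or range.

ROBOT

A 6-joint arm with a two-finger parallel gripper is mounted at the origin on a cart in front of the work surface, level with it; the furniture and walls round the work are solid. World frame = base frame: x ahead of the robot, y to its left, z up, the work surface at z = 0. Lengths are in m, angles in rad, forces in N, time in s.
With the tool pointing down it reaches from about 0.325 to 0.775 m from the base axis. Payload 5.5 kg.
Tool frame: the origin (TCP) lies at the very end of the fingers, on their centre line; the grasp point (between the pads) lies 19 mm behind it; z points along the fingers, y is the line along which they close (so a half turn about z gives the same grasp; the last joint's range is limited). The gripper opens to 88 mm and grips with 3 to 60 N. Pads are 20 mm wide; open, the fingers measure 115 mm over their backs; the gripper's body (75 mm by 178 mm) begins 61 mm behind the grasp point.
Start: joints at [-1.399, 0.091, 1.231, -0, 1.82, -0.057], TCP at [0.136, -0.584, 0.186] pointing down, gripper open.
Joint ranges: [-2.87, 2.87], [-0.86, 2.18], [0.17, 2.46], [-1.51, 4.65], [0.06, 2.69], [-2.65, 2.65]. Speed limits (rad/s): [2.57, 2.57, 3.01, 3.14, 3.14, 3.14].

INTERFACE

Orientations are given as a rotation vector (axis times angle).
In Python, from plant import r gives the robot as it stands.
- The arm moves only by the tool jog_arm, never from a script. Its argument "plan" is one flat list of numbers, 7 for each row, row after row: the shift along the tool's x, y, z in cm, then the turn, a rotation vector about the tool's x, y, z in degrees, then the closure in counts, from 0 (fully open) to 255 (shut). A call has 1 to 8 rows; each row shifts and turns the commanded pose from where the row before left it, along the tool's axes as they then stand; what a row does not reach is not made up. A row lasts 1/10 s, in which the tool goes at most 50 mm and 8.59 degrees, less where a joint would pass 70% of its speed; a pose out of reach is approached as far as the arm can. A call with a gripper value outside its range is refused whole. The fingers move at their own pace and stop on an object; "force" is the grip in N (left out, the last holds). Time passes only in rows, so rows that do not move let the fingers close. It gives the time, the measured TCP pose, the force, the opening and the grip force at its end, in the units of the state.
- r.sense(): the state, without advancing time (a new reading comes with each control period).
- r.get_image(name): name is "scene" or "top" or "wrist"; returns a dict with "frame" (400x640x3 uint8, red, green, blue), "range_z" (400x640 float32, m along the optical axis (not along the pixel's ray), 0 where there is no reading), "camera_matrix" (3x3 intrinsics, pixels), "dist" ([k1, k2, p1, p2, k3] as OpenCV has them; the pictures are not rectified), "origin" and "attitude" of the camera in the world; the wrist camera has in their place "T_tool_cam" (4x4, takes a point from camera to tool coordinates, whose origin is the TCP and whose axes are the flange's). Camera axes: x right, y up, looking along -z (the intrinsics and any distortion apply to the point x, -y, -z); pixel columns grow to the right and rows downward; lengths in m; the calibration is good to about 2 mm. A picture is of the moment at which its call begins: read the wrist's pose just before it.
- r.close_job(): hands the job in; it is judged then, once.
The state is a dict: "time": time; "joint_positions": joint angles; "joint_vel": joint speeds; "effort": joint torques, N m; "tool_pos": TCP position; "tcp_rot": TCP orientation; "force": force on the tool from outside, world axes, zero at the start; "torque": the same for the moment, N m; "finger_gap": finger opening in m; "grip_force": force on a finger pad.
Only numpy, scipy, OpenCV 4.12 (cv2) and the standard library are available. Lean on these libraries where they do the work, as an engineer would, in place of code of your own. Each camera call takes 0.05 s, during which the arm holds its last target. There are 200 camera calls.

## Working session

There is one attempt and no reset: what is moved stays moved. The work goes in short steps, Python scripts to look and compute and a tool call to move; the robot and the scene stay as the last step left them, time stands still between calls to the robot, and variables do not carry over. Pictures are saved under pics/ and viewed, at most 10 in all, crops included, and the job is handed in when it is done.

Besides the shell and the picture viewer there is one more tool, called after "Request:" as name(argument=value, ...) on one line, values as JSON. jog_arm: Moves the arm, as the interface text tells. Its arguments: {"type":"object","properties":{"plan":{"type":"array"},"force":{"type":"number"}},"required":["plan"]}

```bash
mkdir -p pics; cat > h.py <<'E'
import numpy as np, cv2
from scipy.spatial.transform import Rotation as R
from plant import r
def att(a):
    a=np.array(a,float)
    return a if a.shape==(3,3) else (R.from_rotvec(a).as_matrix() if a.size==3 else R.from_quat(a).as_matrix())
def cam(name):
    s=r.sense(); d=r.get_image(name)
    if name=="wrist":
        T=np.eye(4);T[:3,:3]=R.from_rotvec(s["tcp_rot"]).as_matrix();T[:3,3]=s["tool_pos"]
        M=T@np.array(d["T_tool_cam"]); d["Rm"],d["o"]=M[:3,:3],M[:3,3]
    else: d["Rm"],d["o"]=att(d["attitude"]),np.array(d["origin"])
    return d
def ray(d,uv):
    p=cv2.undistortPoints(np.array(uv,float).reshape(-1,1,2),np.array(d["camera_matrix"]),np.array(d["dist"]))[:,0]
    return np.c_[p[:,0],-p[:,1],-np.ones(len(p))]@d["Rm"].T
def onplane(d,uv,z):
    v=ray(d,uv); return d["o"]+v*((z-d["o"][2])/v[:,2])[:,None]
def depthpts(d):
    h,w=d["range_z"].shape; u,v=np.meshgrid(np.arange(w),np.arange(h))
    return (d["o"]+ray(d,np.c_[u.ravel(),v.ravel()])*d["range_z"].reshape(-1,1)).reshape(h,w,3)
def save(n,im): cv2.imwrite("pics/"+n,cv2.cvtColor(im,cv2.COLOR_RGB2BGR))
E
python3 - <<'E'
from h import *
print(r.sense())
for n in ("top","scene"):
    d=cam(n); save(n+"1.png",d["frame"]); print(n,d["o"],d["attitude"],d["dist"])
    P=depthpts(d)
    z=P[...,2]; print((d["range_z"]>0).mean(), np.percentile(z,[5,50,95]))
E
```

```text
{'time': 0.0, 'joint_positions': array([-1.39873187e+00,  9.18698712e-02,  1.23186099e+00, -1.68115111e-05,
        1.81979858e+00, -5.67257957e-02]), 'joint_vel': array([ 7.39285063e-04, -1.67830560e-03,  1.84062672e-04, -1.02378680e-03,
       -4.99823117e-04, -6.48897676e-05]), 'effort': array([ 7.61018855e-04, -4.46455121e+01, -4.06441247e+01,  6.98662992e-02,
        2.95524637e-02, -1.53522619e-04]), 'tool_pos': array([ 0.13599469, -0.58401317,  0.18501441]), 'tcp_rot': array([-3.11913996e+00, -3.58372534e-01,  2.00783963e-04]), 'force': array([-0.24153035, -0.42397092, -0.34295043]), 'torque': array([ 0.00594882, -0.02097647, -0.04170688]), 'grip_force': 0.0, 'finger_gap': 0.0875969876683416}
top [ 0.36403726 -0.09825246  1.12625677] [ 0.07636882 -0.10999741 -1.55228004] [-0.05213145  0.          0.          0.          0.        ]
0.99595703125 [-0.72509447 -0.00190694  0.36603805]
scene [-0.54597278 -0.7367279   0.70604585] [ 0.9994501  -0.57033066 -0.93235199] [-0.02082057  0.          0.          0.          0.        ]
0.9880859375 [-0.72110552  0.00106763  0.56233155]
```

View pics/top1.png

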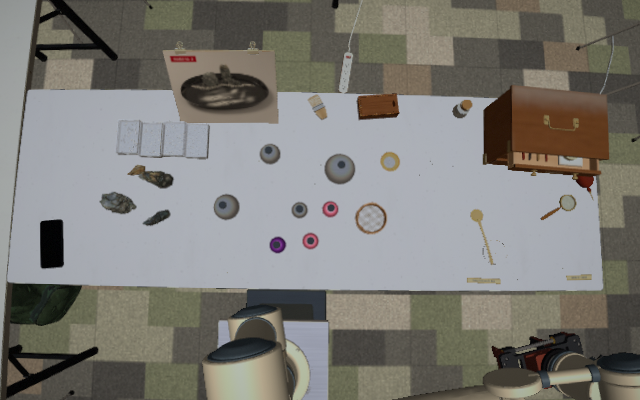

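View pics/scene1.png

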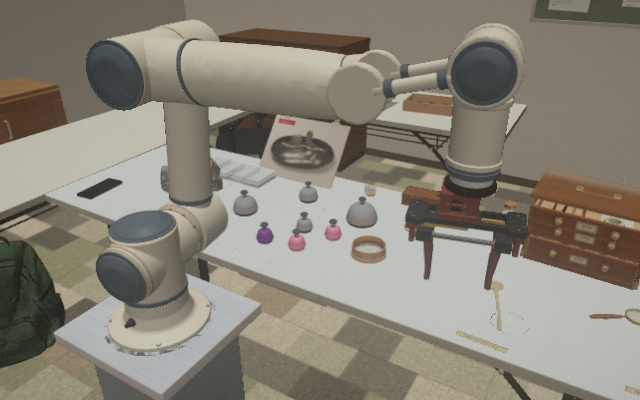

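The top view shows the largest bell at (340,168), the second at (227,207), the third at (270,153) and the smallest at (300,210). Pink and purple decoys are at (330,209), (311,241) and (278,245), and the sieve is at (371,218). The scene view agrees.

```bash
python3 - <<'E'
from h import *
d=cam("top"); P=depthpts(d); z=P[...,2]
for n,(u,v),h,w in (("L",(340,168),.077,18),("S",(300,210),.055,11)):
    z0=np.median(z[v-40:v+40,u-40:u+40]); 
    sl=np.s_[v-w:v+w,u-w:u+w]
    m=z[sl]>h-.008; q=P[sl][m]; print(n,"tbl",z0,m.sum(),np.median(q,0),q.mean(0))
    g=cv2.cvtColor(d["frame"][sl],cv2.COLOR_RGB2GRAY); mm=(g<90).astype(np.uint8)
    k,lab,st,c=cv2.connectedComponentsWithStats(mm)
    for i in range(1,k):
        if st[i,4]>8: print(st[i],c[i]+[u-w,v-w],onplane(d,c[i]+[u-w,v-w],h))
s=cam("scene"); Q=depthpts(s)
for n,(u,v),h in (("L",(362,205),.077),("S",(304,217),.055)):
    sl=np.s_[v-25:v+20,u-20:u+20]; m=(Q[sl][...,2]>h-.006); q=Q[sl][m]; print(n,m.sum(),q.mean(0) if m.any() else 0, q[:,2].max() if m.any() else 0)
save("crop.png",cv2.resize(d["frame"][120:260,210:400],None,fx=4,fy=4))
E
```

```text
L tbl 0.0003848142708943181 54 [ 0.59303141 -0.18348107  0.07662767] [ 0.57302085 -0.17718225  0.17357558]
[  3   7  30  27 141] [337.78723404 175.23404255] [[ 0.56353595 -0.17729009  0.077     ]]
[16 11  7  7 44] [341.06818182 164.04545455] [[ 0.59573839 -0.1862866   0.077     ]]
S tbl 0.0005310133529463634 49 [ 0.46876946 -0.06985303  0.05435494] [ 0.46264377 -0.07036055  0.11996399]
[ 4  4 14 15 32] [301.21875 212.21875] [[ 0.45964031 -0.07642821  0.055     ]]
[ 7  6  7  8 44] [299.  208.5] [[ 0.47008212 -0.06994918  0.055     ]]
L 36 [ 0.40186737 -0.27833183  0.18029692] 0.7060458486432157
S 69 [ 0.33969137 -0.14330562  0.10990145] 0.7060458486432157
```

View pics/crop.png

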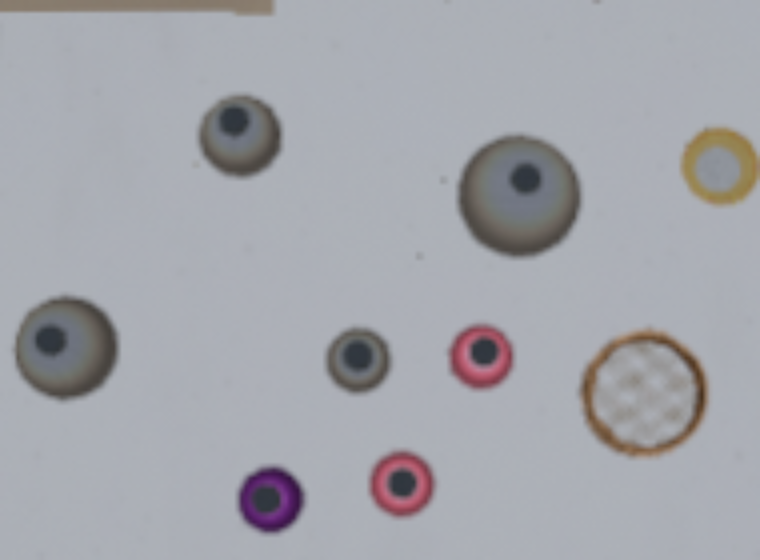

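The crop puts the button centres at top-image pixels (341.2,164.5) for the largest and (299.5,208.8) for the smallest. That is about (0.595,-0.186) and (0.470,-0.070) in the world. The dish (720,165 in the crop) and sieve are well clear.

```bash
cat >> h.py <<'E'
def shift(t,s=None):
    s=s or r.sense(); M=R.from_rotvec(s["tcp_rot"]).as_matrix()
    return np.round(M.T@(np.array(t)-s["tool_pos"])*100,2)
E
python3 - <<'E'
from h import *
print(shift([.595,-.186,.165])); print(R.from_rotvec(r.sense()["tcp_rot"]).as_matrix().round(3))
E
```

```text
[ 53.73 -28.37   2.08]
[[ 0.974  0.227 -0.   ]
 [ 0.227 -0.974  0.001]
 [ 0.    -0.001 -1.   ]]
```

Request:
jog_arm(plan=[1.5,-0.8,0,0,0,0,255,3,-1.6,0,0,0,0,255,3.6,-1.9,0.2,0,0,0,255,3.6,-1.9,0.2,0,0,0,255,3.6,-1.9,0.2,0,0,0,255,3.6,-1.9,0.2,0,0,0,255,3.6,-1.9,0.2,0,0,0,255,3.6,-1.9,0.2,0,0,0,255], force=20)

```text
time: 1.0
tool_pos: [0.3605, -0.3884, 0.1742]
tcp_rot: [3.121, 0.359, 0.001]
force: [0.2, -0.5, -0.5]
finger_gap: 0.0273
grip_force: 0.0
```

```bash
python3 -c "
from h import *
print(shift([.595,-.186,.165]),r.sense()['joint_positions'])"
```

```text
[ 27.44 -14.38   0.93] [-8.87188280e-01 -1.00088302e-01  1.44240694e+00  3.81027667e-04
  1.79890532e+00  4.54375781e-01]
```

Request:
jog_arm(plan=[3.6,-1.9,0.1,0,0,0,255,3.6,-1.9,0.1,0,0,0,255,3.6,-1.9,0.1,0,0,0,255,3.6,-1.9,0.1,0,0,0,255,3.6,-1.9,0.1,0,0,0,255,3.0,-1.5,0.1,0,0,0,255,2.0,-1.0,0.1,0,0,0,255,0,0,0,0,0,0,255])

```text
time: 1.8
tool_pos: [0.5573, -0.2182, 0.1664]
tcp_rot: [-3.119, -0.365, 0.001]
force: [-1.6, -0.8, 0.2]
finger_gap: 0.0008
grip_force: 0.0
```

```bash
python3 - <<'E'
from h import *
r.get_image("scene");
print(shift([.595,-.186,.165]),r.sense()); d=cam("wrist"); save("w1.png",d["frame"])
P=depthpts(d); z=P[...,2]; v=d["range_z"]>0
m=v&(abs(z-.077)<.004)&(abs(P[...,0]-.595)<.025)&(abs(P[...,1]+.186)<.025)
print(m.sum(),np.median(P[m],0),P[m].mean(0)) if m.any() else 0
E
```

```text
[ 4.55 -2.39  0.17] {'time': 1.85, 'joint_positions': array([-4.33149088e-01,  8.37325408e-02,  1.27288730e+00,  1.53615210e-04,
        1.78603719e+00,  9.05923906e-01]), 'joint_vel': array([-0.0417732 , -0.01926943,  0.00996304, -0.01290105,  0.003352  ,
       -0.01287787]), 'effort': array([  1.23866994, -43.95026922, -41.03021264,   0.27137462,
        -0.130578  ,   0.14298859]), 'tool_pos': array([ 0.55623961, -0.2197031 ,  0.16666996]), 'tcp_rot': array([-3.11984488e+00, -3.63148358e-01,  1.30290012e-03]), 'force': array([-0.55060762, -0.57138859, -0.23451806]), 'torque': array([-0.05167081,  0.0482534 ,  0.06691512]), 'grip_force': 0.0, 'finger_gap': 0.00018942968202310132}
372 [ 0.59636074 -0.18581592  0.07715597] [ 0.59633911 -0.18580586  0.07704398]
```

View pics/w1.png

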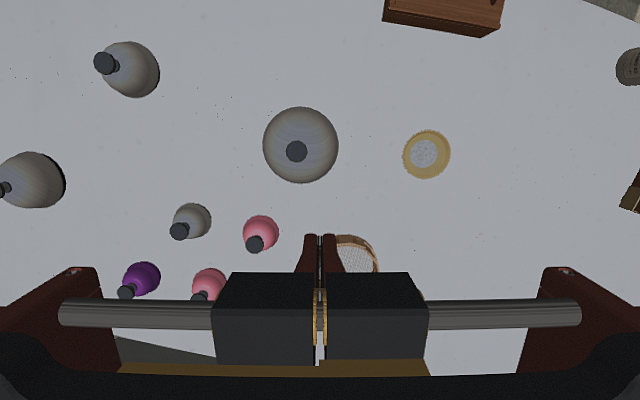

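The wrist view shows the largest bell's button at (296,152). The wrist estimate (0.596,-0.186) agrees with the top camera. I'll move over it and come down to just above.

Request:
jog_arm(plan=[2.3,-1.2,0,0,0,0,255,2.3,-1.2,0,0,0,0,255,0,0,2,0,0,0,255,0,0,2,0,0,0,255,0,0,2,0,0,0,255,0,0,1,0,0,0,255,0,0,0,0,0,0,255,0,0,0,0,0,0,255])

```text
time: 2.7
tool_pos: [0.595, -0.1885, 0.0982]
tcp_rot: [3.121, 0.357, 0.001]
force: [0.5, 0.4, 0.7]
finger_gap: 0.0008
grip_force: 0.0
```

```bash
python3 - <<'E'
from h import *
s=r.sense();print(shift([.596,-.186,.077]),s['tool_pos'],s['force'])
d=cam("wrist"); save("w2.png",d["frame"])
P=depthpts(d); z=P[...,2]; v=d["range_z"]>0
m=v&(abs(z-.077)<.003)&(np.hypot(P[...,0]-.596,P[...,1]+.186)<.02)
print(m.sum(),P[m].mean(0),P[m].min(0),P[m].max(0)) if m.any() else 0
E
```

```text
[ 0.15 -0.22  2.12] [ 0.59503805 -0.18849504  0.09816444] [0.46719639 0.42512544 0.66239921]
526 [ 0.59758649 -0.18524481  0.07688243] [ 0.58599793 -0.19616049  0.07415245] [ 0.60766419 -0.17463664  0.0791148 ]
```

View pics/w2.png

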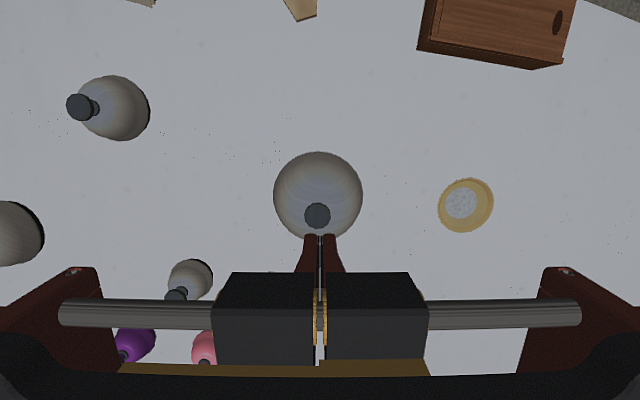

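The wrist view shows the button at (317,215), just ahead of the fingertips at (320,237). It needs a small lateral trim. Then I'll come down to contact and check the force.

Request:
jog_arm(plan=[0.2,-0.25,0,0,0,0,255,0,0,0.8,0,0,0,255,0,0,0.8,0,0,0,255,0,0,0.4,0,0,0,255,0,0,0.2,0,0,0,255,0,0,0.2,0,0,0,255,0,0,0,0,0,0,255,0,0,0,0,0,0,255])

```text
time: 3.55
tool_pos: [0.5966, -0.1851, 0.0734]
tcp_rot: [3.121, 0.359, 0.0]
force: [-1.3, 0.4, 0.1]
finger_gap: 0.0004
grip_force: 0.0
```

```bash
python3 -c "
from h import *
s=r.sense();print(shift([.597,-.1855,.069]),s['tool_pos'],s['force'])"
```

```text
[0.03 0.05 0.44] [ 0.59658882 -0.18510091  0.07335359] [-1.33457479  0.44835026  0.10858975]
```

Request:
jog_arm(plan=[0,0,0.2,0,0,0,255,0,0,0.1,0,0,0,255,0,0,0,0,0,0,255,0,0,0,0,0,0,255])

```text
time: 3.95
tool_pos: [0.5965, -0.185, 0.0701]
tcp_rot: [-3.121, -0.359, 0.0]
force: [0.5, 0.4, 0.9]
finger_gap: 0.0005
grip_force: 0.0
```

```bash
python3 - <<'E'
from h import *
for _ in range(3):
    s=r.sense();print(s['tool_pos'],s['force']); r.get_image("top")
d=cam("wrist"); save("w3.png",cv2.resize(d["frame"][130:300,220:420],None,fx=3,fy=3))
E
```

```text
[ 0.59649282 -0.18504828  0.0700939 ] [0.51108843 0.43063329 0.86536401]
[ 0.59651952 -0.18506261  0.07018479] [-0.32831469 -0.35700904  0.13169677]
[ 0.59652776 -0.18505249  0.07019817] [-0.11118253  0.75847677 -0.18055762]
```

View pics/w3.png

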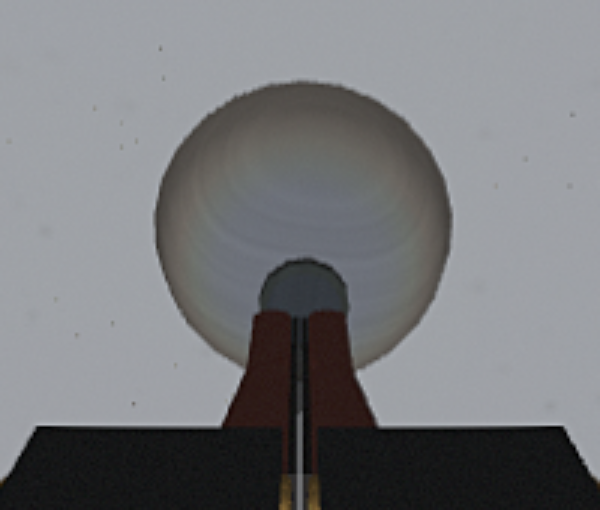

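The crop shows the fingertips centred on the button and covering its lower half. I feel no force yet, so I'll go down further in small steps.

Request:
jog_arm(plan=[0,0,0.1,0,0,0,255,0,0,0.1,0,0,0,255,0,0,0,0,0,0,255,0,0,0,0,0,0,255])

```text
time: 4.55
tool_pos: [0.5965, -0.185, 0.068]
tcp_rot: [-3.121, -0.359, 0.0]
force: [0.3, 0.8, 0.0]
finger_gap: 0.0002
grip_force: 0.0
```

```bash
cat > chk.py <<'E'
from h import *
import sys
c=np.array([float(sys.argv[1]),float(sys.argv[2])]); h=float(sys.argv[3])
F=[]
for _ in range(4):
    s=r.sense();F.append(s['force']); d=cam("wrist")
print(s['tool_pos'],np.mean(F,0).round(2))
P=depthpts(d); v=d["range_z"]>0; g=cv2.cvtColor(d["frame"],cv2.COLOR_RGB2GRAY)
for k in range(296,326,6): print([(w,P[w,k,2].round(4),int(g[w,k])) for w in range(209,242,3)])
E
python3 chk.py .597 -.1855 .077
```

```text
[ 0.59652362 -0.18501098  0.0681566 ] [ 0.22  0.24 -0.51]
[(209, np.float64(0.0543), 114), (212, np.float64(0.0563), 115), (215, np.float64(0.0566), 113), (218, np.float64(0.0558), 112), (221, np.float64(0.0572), 114), (224, np.float64(0.0564), 113), (227, np.float64(0.0563), 114), (230, np.float64(0.0569), 111), (233, np.float64(0.0563), 109), (236, np.float64(0.0556), 112), (239, np.float64(0.0543), 114)]
[(209, np.float64(0.0569), 112), (212, np.float64(0.0579), 112), (215, np.float64(0.0581), 115), (218, np.float64(0.0583), 113), (221, np.float64(0.0584), 112), (224, np.float64(0.0574), 112), (227, np.float64(0.0583), 114), (230, np.float64(0.0575), 113), (233, np.float64(0.0568), 111), (236, np.float64(0.0571), 112), (239, np.float64(0.0565), 115)]
[(209, np.float64(0.0586), 113), (212, np.float64(0.0583), 110), (215, np.float64(0.0582), 117), (218, np.float64(0.0575), 112), (221, np.float64(0.0581), 115), (224, np.float64(0.0733), 70), (227, np.float64(0.0757), 52), (230, np.float64(0.0764), 52), (233, np.float64(0.1057), 44), (236, np.float64(0.1111), 32), (239, np.float64(0.1146), 29)]
[(209, np.float64(0.058), 111), (212, np.float64(0.0581), 110), (215, np.float64(0.0583), 116), (218, np.float64(0.0727), 87), (221, np.float64(0.0762), 58), (224, np.float64(0.0762), 57), (227, np.float64(0.0762), 57), (230, np.float64(0.0774), 57), (233, np.float64(0.1067), 50), (236, np.float64(0.1116), 31), (239, np.float64(0.1146), 31)]
[(209, np.float64(0.058), 110), (212, np.float64(0.0594), 112), (215, np.float64(0.0588), 116), (218, np.float64(0.0749), 30), (221, np.float64(0.0761), 55), (224, np.float64(0.0771), 57), (227, np.float64(0.0772), 56), (230, np.float64(0.0771), 55), (233, np.float64(0.0771), 55), (236, np.float64(0.1073), 42), (239, np.float64(0.1129), 41)]
```

```bash
python3 - <<'E'
from h import *
d=cam("wrist"); P=depthpts(d); s=r.sense()
M=R.from_rotvec(s["tcp_rot"]).as_matrix()
print("cam in tool",((d["o"]-s["tool_pos"])@M).round(4))
for w in (224,230,233,236,242,250,260): print(w,((P[w,[308,314,326,332]]-s["tool_pos"])@M).round(4).tolist())
def proj(d,p):
    q=(np.array(p)-d["o"])@d["Rm"]; 
    return cv2.projectPoints((q*[1,-1,-1]).reshape(1,3),np.zeros(3),np.zeros(3),np.array(d["camera_matrix"]),np.array(d["dist"]))[0].ravel()
print("tcp px wrist",proj(d,s["tool_pos"]))
e=cam("scene"); print("scene tcp",proj(e,s["tool_pos"]),proj(e,[.597,-.1855,.077]))
save("s2.png",cv2.resize(e["frame"][130:260,280:440],None,fx=4,fy=4))
E
```

```text
cam in tool [ 0.0773 -0.0007 -0.1991]
224 [[0.0056, -0.0089, -0.0052], [0.0069, -0.0045, -0.0086], [0.007, 0.0039, -0.0088], [0.0067, 0.0081, -0.0081]]
230 [[0.0022, -0.0088, -0.0081], [0.0025, -0.0045, -0.0089], [0.0028, 0.0039, -0.0097], [0.0025, 0.0081, -0.0091]]
233 [[0.0121, -0.0075, -0.0382], [0.0122, -0.0039, -0.0384], [0.0122, 0.0032, -0.0385], [0.0118, 0.0068, -0.0375]]
236 [[0.0117, -0.0074, -0.0419], [0.012, -0.0039, -0.0427], [0.012, 0.0031, -0.0425], [0.0121, 0.0066, -0.0428]]
242 [[0.0119, -0.0071, -0.0511], [0.0118, -0.0037, -0.0507], [0.0121, 0.0029, -0.0515], [0.0118, 0.0063, -0.0507]]
250 [[0.0116, -0.0067, -0.0607], [0.0119, -0.0035, -0.0614], [0.0119, 0.0027, -0.0612], [0.0118, 0.0059, -0.061]]
260 [[0.0121, -0.0062, -0.0729], [0.012, -0.0033, -0.0727], [0.0117, 0.0025, -0.0721], [0.012, 0.0054, -0.0726]]
tcp px wrist [320.38097833 228.71862598]
scene tcp [361.63543822 199.9864132 ] [361.93380645 197.19987773]
```

View pics/s2.png

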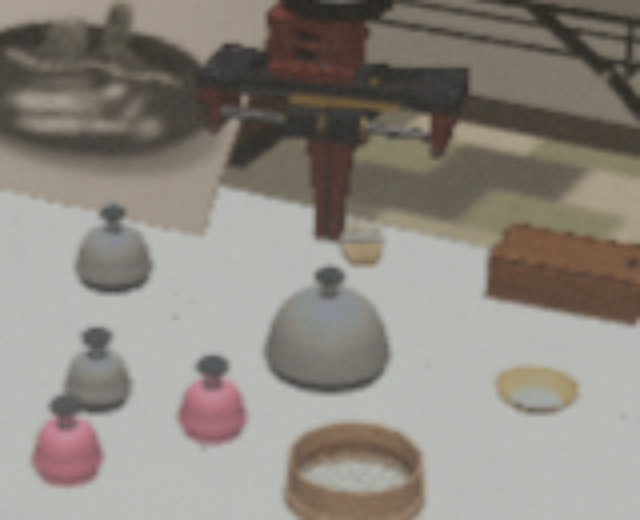

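The scene crop shows the closed fingertips at (328,238) still about 3 cm above the button top at (328,270). Wrist depth agrees: the finger end is about 38 mm behind the nominal TCP, though laterally it is right. I'll use the measured tip, so contact should come near tool z = 0.039.

Request:
jog_arm(plan=[0,0,0.7,0,0,0,255,0,0,0.7,0,0,0,255,0,0,0.6,0,0,0,255,0,0,0.4,0,0,0,255,0,0,0,0,0,0,255,0,0,0,0,0,0,255])

```text
time: 5.45
tool_pos: [0.5965, -0.185, 0.044]
tcp_rot: [-3.121, -0.359, 0.0]
force: [-0.1, -0.5, 0.9]
finger_gap: 0.0005
grip_force: 0.0
```

```bash
cat > chk.py <<'E'
from h import *
import sys
c=np.array([float(sys.argv[1]),float(sys.argv[2])]); h=float(sys.argv[3])
F=[]
for _ in range(4):
    s=r.sense();F.append(s['force']); d=cam("wrist")
print(s['tool_pos'],np.mean(F,0).round(2))
P=depthpts(d); M=R.from_rotvec(s["tcp_rot"]).as_matrix()
for w in range(209,245,3): print(w,P[w,[308,314,326,332],2].round(4).tolist(), ((P[w,[314]]-s["tool_pos"])@M).round(4).tolist())
m=(d["range_z"]>0)&(P[...,2]>h-.013)&(P[...,2]<h+.004)&(np.hypot(P[...,0]-c[0],P[...,1]-c[1])<.014)
print("button",m.sum(),np.percentile(P[m],[2,50,98],axis=0).round(4)) if m.sum() else print("none")
E
python3 chk.py .597 -.1855 .077
```

```text
[ 0.59674612 -0.18513057  0.04460918] [-0.21 -0.16  0.33]
209 [0.0564, 0.0568, 0.0561, 0.0548] [[0.019, -0.0044, -0.0122]]
212 [0.0566, 0.0588, 0.0585, 0.0566] [[0.0175, -0.0043, -0.0142]]
215 [0.0583, 0.0588, 0.0582, 0.0577] [[0.0154, -0.0043, -0.0142]]
218 [0.0571, 0.0586, 0.059, 0.0582] [[0.0132, -0.0044, -0.014]]
221 [0.0581, 0.059, 0.2438, 0.0583] [[0.0112, -0.0044, -0.0144]]
224 [0.0585, 0.0576, 0.0589, 0.0581] [[0.0085, -0.0044, -0.013]]
227 [0.0588, 0.0582, 0.0596, 0.059] [[0.0066, -0.0044, -0.0136]]
230 [0.0597, 0.0729, 0.0737, 0.0583] [[0.0101, -0.0041, -0.0283]]
233 [0.0821, 0.0822, 0.0824, 0.0823] [[0.0119, -0.0039, -0.0376]]
236 [0.0861, 0.0875, 0.0877, 0.0873] [[0.0121, -0.0039, -0.0429]]
239 [0.0902, 0.0917, 0.0917, 0.0914] [[0.012, -0.0038, -0.0471]]
242 [0.0956, 0.095, 0.0951, 0.0951] [[0.0116, -0.0037, -0.0504]]
button 104 [[ 0.5981 -0.1957  0.0709]
 [ 0.6061 -0.1837  0.0747]
 [ 0.6077 -0.1778  0.0775]]
```

Request:
jog_arm(plan=[0,0,0.2,0,0,0,255,0,0,0.2,0,0,0,255,0,0,0.2,0,0,0,255,0,0,0.2,0,0,0,255,0,0,0,0,0,0,255,0,0,0,0,0,0,255])

```text
time: 6.25
tool_pos: [0.5967, -0.1851, 0.0364]
tcp_rot: [3.121, 0.359, 0.001]
force: [0.5, -0.4, 2.8]
finger_gap: 0.0006
grip_force: 1.0
```

```bash
python3 chk.py .597 -.1855 .077 | grep -v '^2[0-2]'
```

```text
[ 0.59664994 -0.1851325   0.03639956] [ 0.19 -0.05  2.43]
230 [0.0574, 0.0583, 0.058, 0.0585] [[0.0076, -0.0042, -0.0219]]
233 [0.0746, 0.0739, 0.0745, 0.0747] [[0.0118, -0.0039, -0.0375]]
236 [0.078, 0.0793, 0.0804, 0.079] [[0.0121, -0.0039, -0.0428]]
239 [0.0838, 0.0842, 0.0833, 0.0842] [[0.0123, -0.0038, -0.0478]]
242 [0.087, 0.0868, 0.0873, 0.0873] [[0.0117, -0.0037, -0.0504]]
button 190 [[ 0.5989 -0.1956  0.0673]
 [ 0.6071 -0.1835  0.0757]
 [ 0.61   -0.1758  0.0808]]
```

Contact is made, with 2.4 N meaning about 5 mm down. I'll press 2.5 mm more and check.

Request:
jog_arm(plan=[0,0,0.1,0,0,0,255,0,0,0.1,0,0,0,255,0,0,0.05,0,0,0,255,0,0,0,0,0,0,255,0,0,0,0,0,0,255])

```text
time: 6.95
tool_pos: [0.5966, -0.1851, 0.0338]
tcp_rot: [3.121, 0.359, 0.001]
force: [1.0, -0.0, 3.5]
finger_gap: 0.0004
grip_force: 1.5
```

```bash
python3 chk.py .597 -.1855 .077 | grep -v '^2[0-2]'
```

```text
[ 0.59663262 -0.18509697  0.03376578] [ 0.57 -0.06  3.33]
230 [0.0579, 0.0581, 0.0586, 0.0578] [[0.0086, -0.0042, -0.0243]]
233 [0.0707, 0.0727, 0.071, 0.0726] [[0.0124, -0.0039, -0.039]]
236 [0.0762, 0.0766, 0.0763, 0.0759] [[0.0121, -0.0039, -0.0428]]
239 [0.0809, 0.0811, 0.0802, 0.0815] [[0.0122, -0.0038, -0.0474]]
242 [0.085, 0.0843, 0.0849, 0.0846] [[0.0117, -0.0037, -0.0505]]
button 234 [[ 0.5991 -0.1954  0.0647]
 [ 0.6072 -0.1835  0.0746]
 [ 0.6101 -0.1758  0.0807]]
```

3.3 N means about 7.3 mm down, so it has sounded. Now I'll release straight up.

Request:
jog_arm(plan=[0,0,-0.5,0,0,0,255,0,0,-1,0,0,0,255,0,0,-2.5,0,0,0,255,0,0,-2.5,0,0,0,255,0,0,-1.5,0,0,0,255,-1,-1.4,0,0,0,0,255,-2.4,-3.5,0,0,0,0,255,-2.4,-3.5,0,0,0,0,255])

```text
time: 7.95
tool_pos: [0.5198, -0.1158, 0.113]
tcp_rot: [-3.12, -0.357, 0.002]
force: [-0.2, -0.5, 0.4]
finger_gap: 0.0006
grip_force: 0.0
```

Request:
jog_arm(plan=[-2.4,-3.5,0,0,0,0,255,-1.0,-1.4,0,0,0,0,255,0,0,0,0,0,0,255,0,0,0,0,0,0,255])

```text
time: 8.35
tool_pos: [0.477, -0.0765, 0.1139]
tcp_rot: [3.12, 0.359, 0.001]
force: [-0.9, -0.2, 0.7]
finger_gap: 0.0001
grip_force: 0.0
```

```bash
python3 - <<'E'
from h import *
d=cam("wrist"); d=cam("wrist"); s=r.sense(); P=depthpts(d); save("w4.png",d["frame"])
m=(d["range_z"]>0)&(abs(P[...,2]-.055)<.004)&(np.hypot(P[...,0]-.47,P[...,1]+.07)<.017)
q=P[m];print(s["tool_pos"],s["force"],m.sum(),q.mean(0),q.min(0),q.max(0))
print(shift([*q.mean(0)[:2],.044],s))
m=(d["range_z"]>0)&(abs(P[...,2]-.077)<.004)&(np.hypot(P[...,0]-.597,P[...,1]+.186)<.02)
print("L",m.sum(),P[m].mean(0))
E
```

```text
[ 0.47723507 -0.07699551  0.11353209] [ 0.27364802  0.33283256 -0.2116992 ] 401 [ 0.47229015 -0.06816826  0.05486088] [ 0.4606134  -0.07867046  0.05120272] [ 0.48225119 -0.05768587  0.05704777]
[-0.28 -0.97  6.95]
L 603 [ 0.59598474 -0.18413799  0.07681145]
```

View pics/w4.png

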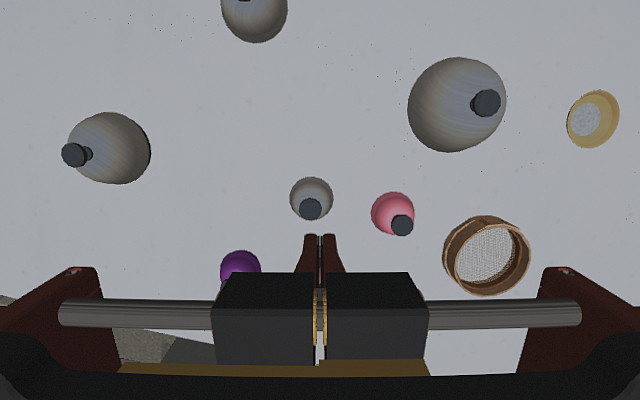

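The wrist view shows the smallest bell's button at (310,209), ahead of the fingertips, with the pink decoy off to the right at (402,225). The largest bell's button is back up at 0.077. I'll trim and come down to just above the smallest.

Request:
jog_arm(plan=[-0.3,-0.95,0,0,0,0,255,0,0,0,0,0,0,255,0,0,2.5,0,0,0,255,0,0,2.5,0,0,0,255,0,0,2,0,0,0,255,0,0,1.2,0,0,0,255,0,0,0,0,0,0,255,0,0,0,0,0,0,255])

```text
time: 9.25
tool_pos: [0.472, -0.0679, 0.0323]
tcp_rot: [3.121, 0.358, 0.001]
force: [-0.4, -0.2, 0.4]
finger_gap: 0.0006
grip_force: 0.0
```

```bash
python3 chk.py .4715 -.0682 .055
```

```text
[ 0.47257008 -0.06799651  0.03310931] [0.12 0.38 0.19]
209 [0.0307, 0.032, 0.0328, 0.0314] [[0.0149, -0.0046, 0.0011]]
212 [0.0336, 0.0345, 0.0347, 0.0326] [[0.0134, -0.0046, -0.0014]]
215 [0.0358, 0.0351, 0.0363, 0.0348] [[0.0113, -0.0046, -0.0019]]
218 [0.036, 0.0362, 0.0359, 0.0363] [[0.0094, -0.0046, -0.0031]]
221 [0.0374, 0.038, 0.0365, 0.0362] [[0.0078, -0.0046, -0.0049]]
224 [0.036, 0.037, 0.0365, 0.0362] [[0.0052, -0.0046, -0.0039]]
227 [0.0365, 0.0529, 0.0542, 0.0363] [[0.0089, -0.0043, -0.0198]]
230 [0.0365, 0.0534, 0.0549, 0.0507] [[0.007, -0.0043, -0.0203]]
233 [0.0719, 0.0716, 0.0716, 0.0711] [[0.0122, -0.0039, -0.0385]]
236 [0.0756, 0.0761, 0.0759, 0.0763] [[0.0122, -0.0038, -0.043]]
239 [0.0813, 0.0797, 0.0799, 0.0808] [[0.0118, -0.0038, -0.0466]]
242 [0.0842, 0.0852, 0.0838, 0.084] [[0.0124, -0.0037, -0.0521]]
button 191 [[ 0.4752 -0.078   0.0492]
 [ 0.4798 -0.0663  0.0536]
 [ 0.4822 -0.0591  0.0559]]
```

Request:
jog_arm(plan=[0,0,0.5,0,0,0,255,0,0,0.5,0,0,0,255,0,0,0.3,0,0,0,255,0,0,0.2,0,0,0,255,0,0,0.2,0,0,0,255,0,0,0.1,0,0,0,255,0,0,0,0,0,0,255,0,0,0,0,0,0,255])

```text
time: 10.25
tool_pos: [0.4717, -0.0678, 0.0138]
tcp_rot: [3.121, 0.359, 0.0]
force: [0.3, 0.7, 2.0]
finger_gap: 0.0003
grip_force: 1.1
```

```bash
python3 chk.py .4715 -.0682 .055 | grep -v '^2[0-2]'
```

```text
[ 0.47173185 -0.06781419  0.0138126 ] [-0.82  0.42  2.28]
230 [0.0366, 0.0366, 0.0362, 0.037] [[0.008, -0.0042, -0.0228]]
233 [0.0516, 0.0515, 0.0502, 0.0507] [[0.0119, -0.0039, -0.0377]]
236 [0.0568, 0.0571, 0.0563, 0.0561] [[0.0123, -0.0038, -0.0433]]
239 [0.0616, 0.0606, 0.0618, 0.061] [[0.0119, -0.0038, -0.0468]]
242 [0.0657, 0.0654, 0.0652, 0.0643] [[0.0122, -0.0037, -0.0516]]
button 179 [[ 0.4743 -0.0782  0.0444]
 [ 0.4822 -0.0662  0.0533]
 [ 0.4848 -0.059   0.0587]]
```

About 2.2 N, so roughly 4.8 mm down. I'll press 2.5 mm more.

Request:
jog_arm(plan=[0,0,0.1,0,0,0,255,0,0,0.1,0,0,0,255,0,0,0.05,0,0,0,255,0,0,0,0,0,0,255,0,0,0,0,0,0,255])

```text
time: 10.95
tool_pos: [0.4717, -0.0678, 0.0112]
tcp_rot: [-3.121, -0.359, -0.0]
force: [-2.4, -0.1, 3.5]
finger_gap: 0.0003
grip_force: 1.6
```

```bash
python3 chk.py .4715 -.0682 .055 | head -1;python3 chk.py .4715 -.0682 .055 | head -1
```

```text
[ 0.47170424 -0.067802    0.01120226] [-1.38 -0.01  3.16]
[ 0.47169311 -0.06781155  0.01119348] [-1.25  0.41  3.11]
```

Request:
jog_arm(plan=[0,0,0.05,0,0,0,255,0,0,0,0,0,0,255,0,0,-0.5,0,0,0,255,0,0,-1,0,0,0,255,0,0,-2.5,0,0,0,255,0,0,-3,0,0,0,255,0,0,-3,0,0,0,255,0,0,-3,0,0,0,255])

```text
time: 12.15
tool_pos: [0.4716, -0.0678, 0.1422]
tcp_rot: [3.121, 0.359, 0.0]
force: [1.2, 0.4, -0.5]
finger_gap: 0.0005
grip_force: 0.0
```

Request:
jog_arm(plan=[0,0,-2,0,0,0,255,0,0,-1,0,0,0,255,0,0,0,0,0,0,255,0,0,0,0,0,0,255])

```text
time: 12.55
tool_pos: [0.4714, -0.0677, 0.1696]
tcp_rot: [-3.121, -0.359, 0.002]
force: [0.4, 0.7, -1.0]
finger_gap: 0.0004
grip_force: 0.0
```

```bash
python3 - <<'E'
from h import *
d=cam("wrist"); d=cam("wrist"); s=r.sense(); P=depthpts(d)
print(s["time"],s["tool_pos"],s["force"])
for c,h in (((.4715,-.0682),.055),((.597,-.1855),.077)):
    m=(d["range_z"]>0)&(abs(P[...,2]-h)<.004)&(np.hypot(P[...,0]-c[0],P[...,1]-c[1])<.018)
    print(m.sum(),P[m].mean(0))
save("end.png",cam("top")["frame"])
E
```

```text
12.65 [ 0.47103232 -0.06767234  0.16892469] [ 0.85418274  0.7284657  -0.08681274]
284 [ 0.47208194 -0.06819263  0.05462959]
402 [ 0.59575595 -0.18422727  0.07676244]
```

View pics/end.png

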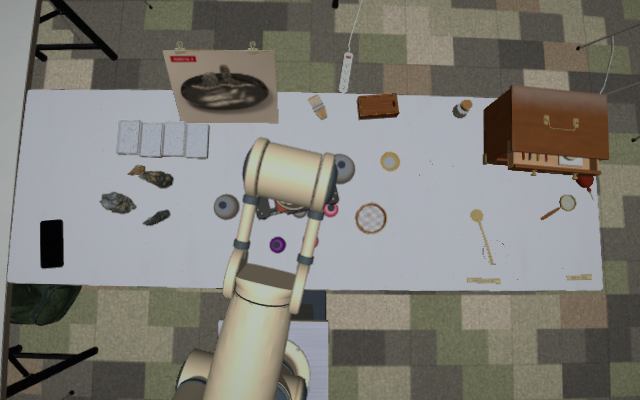

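The final top view shows the arm raised clear over the smallest bell, with the sieve (371,218), the dish (390,161) and the second bell (227,207) where they were. Both rung buttons measure up again, at 0.077 and 0.055 m.

```bash
python3 -c "
from plant import r
print(r.close_job())"
```

```text
the job is handed in; nothing more can be done
None
```

I pressed the largest bell's button, then the smallest's, each about 7 mm down (past the 6 mm sounding point, judged from the measured force), and both sprang back up; the arm is clear, no contact with the other items was seen, and the job was handed in at about 12.7 s.

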